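# Lock a food sample under its tuck-in tab

### The arm

A 6-joint arm with a two-finger parallel gripper is mounted at the origin on the work surface; the furniture and walls round the work are solid. World frame = base frame: x ahead of the robot, y to its left, z up, the work surface at z = 0. Lengths are in m, angles in rad, forces in N, time in s.
With the tool pointing down it reaches from about 0.325 to 0.85 m from the base axis. Payload 4.4 kg.
Tool frame: the origin (TCP) lies at the centre of the arm's flange, where the gripper is bolted on; the fingertips stand 199 mm ahead of it and the grasp point (between the pads) lies 180 mm ahead of it; z points along the fingers, y is the direction in which the jaws open and shut (so a half turn about z gives the same grasp; the last joint's range is limited). The gripper opens to 94 mm and grips with 3 to 60 N. Pads are 16 mm wide; open, the fingers measure 119 mm over their backs; the gripper's body (75 mm by 177 mm) begins 78 mm behind the grasp point.
Start: joints at [1.056, 0.207, 1.542, -0, 1.393, -0.15], TCP at [0.205, 0.537, 0.405] pointing down, gripper open.
Joint ranges: [-2.73, 2.73], [-0.86, 2.22], [0.23, 2.46], [-1.11, 4.25], [0.08, 2.63], [-2.82, 2.82]. Speed limits (rad/s): [2.79, 2.79, 3.14, 3.14, 3.14, 3.14].

### API

Orientations are given as a unit quaternion [x, y, z, w].
In Python, from bench import state, snapshot, close_job gives the robot as it stands.
- The arm moves only by the tool carry_out, never from a script. Its argument "increments" is a list of rows, each a list of 7 numbers: the shift along the tool's x, y, z in mm, then the turn, a rotation vector about the tool's x, y, z in rad, then the closure, from -1 (fully open) to 1 (shut). In form: [[x, y, z, wx, wy, wz, grip], ...]. A call has 1 to 8 rows; each row shifts and turns the commanded pose from where the row before left it, along the tool's axes as they then stand; what a row does not reach is not made up. A row lasts 1/10 s, in which the tool goes at most 50 mm and 8.59 degrees, less where a joint would pass 70% of its speed; a pose out of reach is approached as far as the arm can. A call with a gripper value outside its range is refused whole. The fingers move at their own pace and stop on an object; "force" is the grip in N (left out, the last holds). Time passes only in rows, so rows that do not move let the fingers close. It gives the time, the measured TCP pose, the force and the opening at its end, in the units of the state.
- state(): the state, without advancing time (a new reading comes with each control period).
- snapshot(name): name is "scene" or "top" or "wrist"; returns a dict with "img" (420x560x3 uint8, blue, green, red), "camera_matrix" (3x3 intrinsics, pixels), "k1" (the pictures are not rectified: a ray, as slopes to the right and down, at radius r is drawn at 1 + k1 r^2 times it, then the intrinsics apply), "rvec" (rotation vector, rad) and "tvec" (3), from world to camera coordinates, as OpenCV has them. Camera axes: x right, y down, z forward; pixel columns grow to the right and rows downward; lengths in m; the calibration is good to about 2 mm. A picture is of the moment at which its call begins. There is no depth.
- close_job(): hands the job in, once; it reports no verdict.
The state is a dict: "clock": time; "q": joint angles; "qvel": joint speeds; "joint_torque": joint torques, N m; "tool_pos": TCP position; "ee_rot": TCP orientation; "wrist_force": force on the tool from outside, world axes, zero at the start; "wrist_torque": the same for the moment, N m; "grip_width": finger opening in m.
Only numpy, scipy, OpenCV 4.12 (cv2) and the standard library are available. Lean on these libraries where they do the work, as an engineer would, in place of code of your own. Each camera call takes 0.05 s, during which the arm holds its last target.

### The job

Secure the food sample in its steel holder: with the fingertips, push the springy hinged tab down over the box and push it on until its tongue is tucked fully beneath the retaining lip, so that it stays down by itself when you let go. Only push on the tab's outer face and ridge: do not grip the tab or touch its rubber-padded underside, do not lift or move the box, and leave everything else on the worktop alone.

Things in the scene. Friction and masses are not known exactly. Their poses are not given: they have to be found in the camera images.
- holder: Bare steel tray fixed to the worktop, 122 x 86 mm, 50 mm high, open at the top, holding the sample box. Origin: centre of its underside. Its x axis runs level from the hinged end (-x) to the lip end (+x), z up. The lip is a 60 mm wide ledge over the +x end, overhanging towards the hinge from x = 58 to 76 mm, underside z = 69, top z = 74 mm, closed behind at x = 73 mm.
- lip (a point): Middle of the free edge of the retaining lip, at its underside (holder frame x = 60, z = 69 mm). x, y, z axes as the holder.
- hinge (a point): Point on the hinge axis of the tab, mid-width (holder frame x = -64, z = 58 mm). The axis runs along the holder's y.
- tab_fold (a joint): Tab angle in rad: 0 flat over the box (stop at -0.02), growing as it swings up, 1.4 open stop. Starts at 1.0 to 1.35: standing steeply above the hinge, leaning towards the lip. A light spring (under 1 N at the tab's end) lifts it again if released untucked; tucked, it rests up against the lip at about 0.04.
- tab_slide (a joint): How far the tab is pushed out along its length on its slotted hinge, m: 0 drawn back (start), 0.014 at the stop. Stays where left; about 1 N of friction. Drawn back, the tongue passes about 2 mm short of the lip as the tab folds, so fold first, then push it along while holding it down; fully out, the tongue lies 10 to 12 mm under the lip.
- rib (a point): Foot of the push ridge on the tab's outer face, on the ridge's side that faces the hinge, mid-width, 85 mm along the tab from the hinge axis when drawn back. Ridge: 6 mm thick, 50 mm wide across the tab, 8 mm proud of the outer face. Axes: x along the tab to its end, z out of the outer face (up when folded). Push down close behind it to fold, forwards on it to tuck.
- tab_edge (a point): Middle of the end of the tab's tongue (44 mm wide, 3 mm thick, 20 mm long), 120 mm from the hinge axis when drawn back. The tab is a 3 mm steel plate 60 mm wide; its outer face lies 6 mm from the hinge axis and is bare between ridge and hinge, but for two 2 mm high stud heads at the hinge.
- tab_pad: Rubber cushion 75 x 54 mm, 2.5 mm thick, on the underside of the tab (the face towards the box). Not to be touched. Origin on the hinge axis when drawn back; axes as rib.
- sample_box: Off-white plastic food-sample box with its lid shut, 69 x 103 x 48 mm, loose in the holder, long side along the holder. Origin: centre of its underside.
- second_box: A like sample box standing on the bare worktop to the right; bystander. Origin: centre of its underside.
- steel_cup: Steel cup 76 mm across, 102 mm high; bystander. Origin: centre of its underside.
- salt_shaker: Salt shaker 44 mm across, 90 mm high; bystander. Origin: centre of its underside.
- bowl: Small steel bowl 100 mm across, 42 mm high; bystander. Origin: centre of its underside.
- kitchen_timer: Round wind-up timer 63 mm across, 56 mm high; bystander. Origin: centre of its underside.

How it is judged:
On the way, in this order (a step that is already met when the one before it is completed fails the run):
1. the tab is folded down over the box (value of joint tab_fold below 0.2 rad and value of joint tab_slide below 0.008 m), for 0.05 s.
2. its tongue is pushed beneath the lip (value of joint tab_fold below 0.06 rad and value of joint tab_slide above 0.009 m), for 0.2 s.
At the end, for the whole second after the job is handed in: The tab lies folded (angle under 0.06 rad) and pushed out by more than 9 of its 14 mm, with the end of its tongue below the lip's underside; the sample box lies still in the holder, within 15 mm of its middle (all of step 2 and z of tab_edge in the frame of lip below 0 m and linear speed of sample_box below 0.02 m/s and horizontal distance between sample_box and holder below 0.015 m); the robot touches nothing.
It fails at once if the sample box is lifted or shifted (more than 15 mm) (distance of sample_box from where it was at the start of the episode above 0.015 m).
It fails at once if the tab's padded underside is touched or gripped (over 1 N) (contact force between the fingers and tab_pad above 1 N).
It fails at once if a bystander is moved more than 20 mm (distance of any of second_box, steel_cup, salt_shaker, bowl, kitchen_timer from where it was at the start of the episode above 0.02 m).
It also fails if it takes over 38 s, if anything falls off the work surface, if the arm or the gripper's body presses on something with over 40 N, if the wrist force passes 120 N, or if a joint passes its speed limit or range.

## Working session

There is one attempt and no reset: what is moved stays moved. The work goes in short steps, Python scripts to look and compute and a tool call to move; the robot and the scene stay as the last step left them, time stands still between calls to the robot, and variables do not carry over. Pictures are saved under pics/ and viewed, and the job is handed in when it is done.

Besides the shell and the picture viewer there is one more tool, called after "Request:" by a JSON object that holds its "fn" and its "kwargs", one argument or row to a line. carry_out: Moves the arm, as the interface text tells. Its arguments: {"type":"object","properties":{"increments":{"type":"array"},"force":{"type":"number"}},"required":["increments"]}

```bash
mkdir -p pics; ls
cat > h.py <<'E'
import numpy as np, cv2
from bench import state, snapshot
from scipy.spatial.transform import Rotation as R
def snap(n,f):
    s=snapshot(n); cv2.imwrite('pics/'+f+'.png',s['img']); np.savez('pics/'+f,**{k:np.array(v) for k,v in s.items()}); return s
def load(f): return dict(np.load('pics/'+f+'.npz'))
def proj(s,P):
    P=np.atleast_2d(P).astype(float); d=np.array([float(s['k1']),0,0,0])
    return cv2.projectPoints(P,s['rvec'],s['tvec'],s['camera_matrix'],d)[0].reshape(-1,2)
def ray(s,uv):
    d=np.array([float(s['k1']),0,0,0])
    x=cv2.undistortPoints(np.array(uv,float).reshape(-1,1,2),s['camera_matrix'],d).reshape(-1,2)
    M=cv2.Rodrigues(np.array(s['rvec'],float))[0]
    D=np.c_[x,np.ones(len(x))]@M; C=-M.T@np.array(s['tvec'],float).ravel()
    return C,D
def plane(s,uv,z):
    C,D=ray(s,uv); return C+D*((z-C[2])/D[:,2])[:,None]
def tri(l):
    A=np.zeros((3,3));b=np.zeros(3)
    for s,uv in l:
        C,D=ray(s,[uv]);d=D[0]/np.linalg.norm(D[0]);Q=np.eye(3)-np.outer(d,d);A+=Q;b+=Q@C
    return np.linalg.solve(A,b)
E
python3 - <<'E'
from h import *
for n in ['scene','top','wrist']:
    s=snap(n,n+'0'); print(n,-cv2.Rodrigues(np.array(s['rvec'],float))[0].T@np.array(s['tvec']).ravel(),s['k1'])
print(state())
E
```

```text
pics
scene [-0.11753515 -0.60129837  0.72776829] 0.015251198236728582
top [ 0.35307802 -0.04925191  0.96951246] -0.023231434841681543
wrist [0.1418901  0.56031268 0.38456848] -0.04136588908000588
{'clock': 0.15, 'q': array([ 1.05549956e+00,  2.07248702e-01,  1.54260801e+00, -1.18170088e-05,
        1.39352243e+00, -1.50463723e-01]), 'qvel': array([ 0.00129555, -0.00249757, -0.00448655, -0.00025567, -0.00017881,
       -0.00068248]), 'joint_torque': array([ 3.04040523e-04, -3.71311533e+01, -2.81811512e+01,  6.98920735e-02,
        3.26852070e-02, -1.15245030e-04]), 'tool_pos': array([0.20501079, 0.53691451, 0.4037518 ]), 'ee_rot': array([ 1.81405428e-01,  9.83407989e-01, -8.46108981e-04, -2.86386256e-04]), 'wrist_force': array([-0.29401798,  0.27966288, -0.63308187]), 'wrist_torque': array([0.03252282, 0.08669598, 0.0619195 ]), 'grip_width': 0.09373801713882045}
```

View pics/scene0.png

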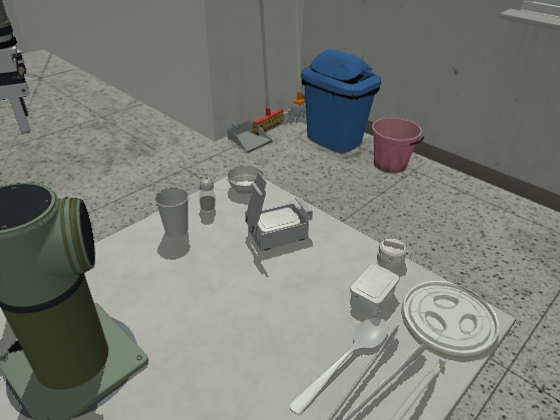

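View pics/top0.png

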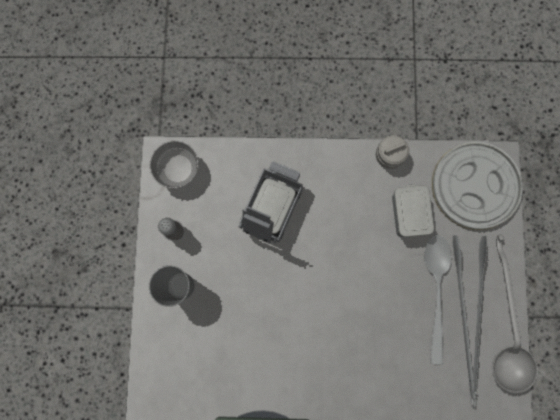

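View pics/wrist0.png

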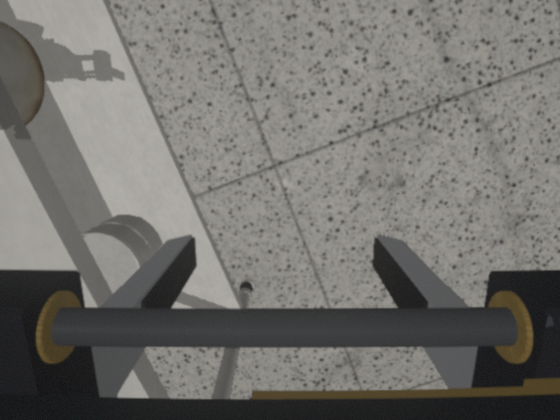

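The scene view shows the holder at about (280,225) with the tab standing up at (255,200). In the top view the holder is near (272,203), hinge end at bottom-left and lip at top-right. Next I'll zoom in on both.

Run:
```python
from h import *
s=load('scene0')['img'];t=load('top0')['img']
def crop(i,x,y,w,h,k): return cv2.resize(i[y:y+h,x:x+w],None,fx=k,fy=k,interpolation=cv2.INTER_CUBIC)
cv2.imwrite('pics/sc.png',crop(s,235,165,90,90,6.5)); cv2.imwrite('pics/tc.png',crop(t,230,155,90,90,6.5))
```

```text
(no output)
```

View pics/sc.png

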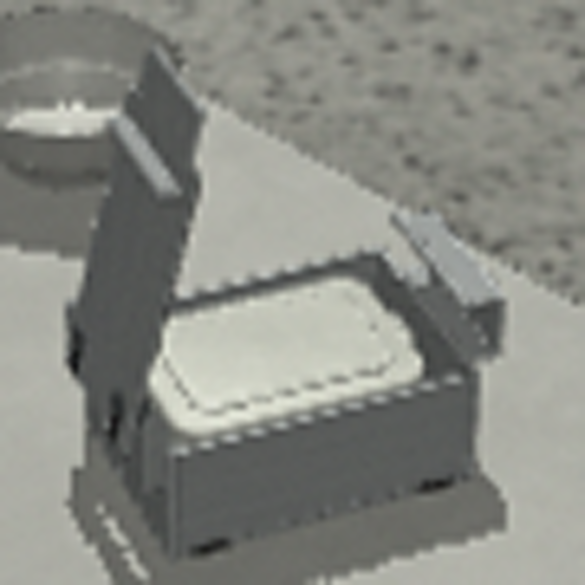

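View pics/tc.png

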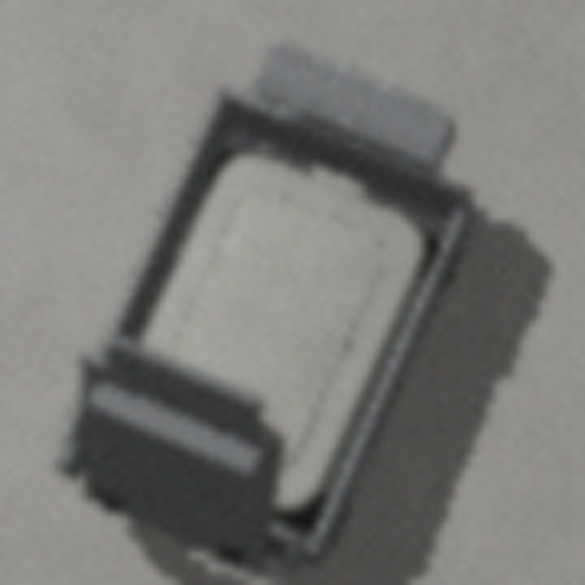

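```bash
cat >> h.py <<'E'
def c2(uv,off,k=6.5): return (np.array(uv,float)+.5)/k-.5+np.array(off)
E
python3 - <<'E'
from h import *
s=load('scene0');t=load('top0')
T=lambda *p:c2(p,(230,155)); S=lambda *p:c2(p,(235,165))
np.set_printoptions(precision=4,suppress=True)
rim=plane(t,[T(222,95),T(470,198),T(315,548)],.05); print('rim top',rim, np.linalg.norm(np.diff(rim,axis=0),axis=1))
lip=plane(t,[T(278,40),T(455,120),T(435,172),T(255,90)],.074); print('lip',lip)
print('lip len',np.linalg.norm(lip[0]-lip[1]),np.linalg.norm(lip[1]-lip[2]))
print('scene rim', plane(s,[S(172,450),S(468,378),S(370,252)],.05))
print('scene lip', plane(s,[S(398,212),S(440,212),S(505,297),S(470,305)],.074))
for a,b in [((112,342),(153,45)),((264,408),(203,118))]: print('tongue',tri([(t,T(*a)),(s,S(*b))]))
for a,b in [((105,385),(120,115)),((258,455),(182,192))]: print('ridge',tri([(t,T(*a)),(s,S(*b))]))
E
```

```text
rim top [[ 0.5863  0.0085  0.05  ]
 [ 0.555  -0.0685  0.05  ]
 [ 0.4464 -0.0232  0.05  ]] [0.0831 0.1177]
lip [[ 0.5974 -0.0095  0.074 ]
 [ 0.5735 -0.0631  0.074 ]
 [ 0.5575 -0.0574  0.074 ]
 [ 0.5819 -0.0029  0.074 ]]
lip len 0.05873964773146321 0.017028642306888636
scene rim [[ 0.4462 -0.0224  0.05  ]
 [ 0.5503 -0.0686  0.05  ]
 [ 0.5816  0.0084  0.05  ]]
scene lip [[ 0.583  -0.0034  0.074 ]
 [ 0.5942 -0.0144  0.074 ]
 [ 0.5714 -0.066   0.074 ]
 [ 0.5588 -0.0603  0.074 ]]
tongue [0.4871 0.028  0.1756]
tongue [ 0.4707 -0.0125  0.1728]
ridge [0.4784 0.0333 0.1487]
ridge [ 0.4622 -0.0103  0.1459]
```

```bash
cat >> h.py <<'E'
YAW=np.deg2rad(-23.); CEN=np.array([.515,-.007,0.])
H=np.array([[np.cos(YAW),-np.sin(YAW),0],[np.sin(YAW),np.cos(YAW),0],[0,0,1]])
RT=np.c_[-H[:,0],H[:,1],[0,0,-1]]  # desired tool rot
def where():
    st=state(); Rm=R.from_quat(st['ee_rot']).as_matrix()
    tip=st['tool_pos']+Rm[:,2]*.199
    lead=tip-Rm[:,0]*.008
    print('t',round(st['clock'],2),'tcp',st['tool_pos'].round(4),'lead(holder mm)',(H.T@(lead-CEN)*1e3).round(1),
      'F holder',(H.T@st['wrist_force']).round(2),'gw',round(st['grip_width'],4))
    print('turn needed (tool)',R.from_matrix(Rm.T@RT).as_rotvec().round(4))
    return st,Rm
def goto(h):  # lead corner target, holder mm, with RT
    st,Rm=where(); tgt=CEN+H@(np.array(h)/1e3)+RT[:,0]*.008-RT[:,2]*.199
    print('tcp tgt',tgt.round(4),'tool mm',(Rm.T@(tgt-st['tool_pos'])*1e3).round(1))
E
python3 - <<'E'
from h import *
goto([-120,0,206])
E
```

```text
t 0.15 tcp [0.205  0.5369 0.4038] lead(holder mm) [-489.9  379.5  204.8] F holder [-0.38  0.14 -0.63] gw 0.0937
turn needed (tool) [-0.0018 -0.0002  0.0366]
tcp tgt [0.3972 0.043  0.405 ] tool mm [-355.7 -392.8   -0.6]
```

Request:
{"fn": "carry_out", "kwargs": {
  "increments": [
    [-25, -28, 0, 0, 0, 0.036, 1],
    [-25, -28, 0, 0, 0, 0, 1],
    [-25, -28, 0, 0, 0, 0, 1],
    [-25, -28, 0, 0, 0, 0, 1],
    [-25, -28, 0, 0, 0, 0, 1],
    [-25, -28, 0, 0, 0, 0, 1],
    [-25, -28, 0, 0, 0, 0, 1]
  ],
  "force": 20
}}

```text
clock: 0.85
tool_pos: [0.2911, 0.2874, 0.4044]
ee_rot: [0.199, 0.98, -0.0, -0.0]
wrist_force: [0.4, -0.3, 0.3]
grip_width: 0.0416
```

Request:
{"fn": "carry_out", "kwargs": {
  "increments": [
    [-25, -28, 0, 0, 0, 0, 1],
    [-25, -28, 0, 0, 0, 0, 1],
    [-25, -28, 0, 0, 0, 0, 1],
    [-25, -28, 0, 0, 0, 0, 1],
    [-25, -28, 0, 0, 0, 0, 1],
    [-25, -28, 0, 0, 0, 0, 1],
    [0, 0, 0, 0, 0, 0, 1]
  ]
}}

```text
clock: 1.55
tool_pos: [0.3646, 0.0726, 0.4047]
ee_rot: [0.202, 0.979, -0.001, 0.0]
wrist_force: [-1.0, 1.0, -0.4]
grip_width: 0.0004
```

Run:
```python
from h import *
goto([-100,0,105])
```

```text
t 1.55 tcp [0.3646 0.0726 0.4047] lead(holder mm) [-161.3   14.2  205.7] F holder [-1.28  0.58 -0.45] gw 0.0004
turn needed (tool) [-0.0011  0.0012 -0.0061]
tcp tgt [0.4156 0.0352 0.304 ] tool mm [-61.5 -14.  100.8]
```

Request:
{"fn": "carry_out", "kwargs": {
  "increments": [
    [-21, -5, 20, 0, 0, -0.006, 1],
    [-20, -5, 25, 0, 0, 0, 1],
    [-20, -4, 30, 0, 0, 0, 1],
    [0, 0, 26, 0, 0, 0, 1],
    [0, 0, 0, 0, 0, 0, 1],
    [0, 0, 0, 0, 0, 0, 1]
  ]
}}

```text
clock: 2.15
tool_pos: [0.4141, 0.0399, 0.3035]
ee_rot: [0.196, 0.981, 0.0, -0.001]
wrist_force: [0.4, 0.5, 1.0]
grip_width: 0.0006
```

Run:
```python
from h import *
goto([-60,0,105])
s=snap('scene','s1'); t=snap('top','t1')
def crop(i,x,y,w,h,k): return cv2.resize(i[y:y+h,x:x+w],None,fx=k,fy=k,interpolation=cv2.INTER_CUBIC)
cv2.imwrite('pics/c1.png',np.hstack([crop(s['img'],210,140,120,120,3.3),crop(t['img'],210,130,120,120,3.3)]))
```

```text
t 2.15 tcp [0.4141 0.0399 0.3035] lead(holder mm) [-103.5    3.7  104.5] F holder [0.15 0.57 0.99] gw 0.0006
turn needed (tool) [-0.0002 -0.0018  0.0074]
tcp tgt [0.4524 0.0196 0.304 ] tool mm [-43.1  -4.   -0.6]
```

View pics/c1.png

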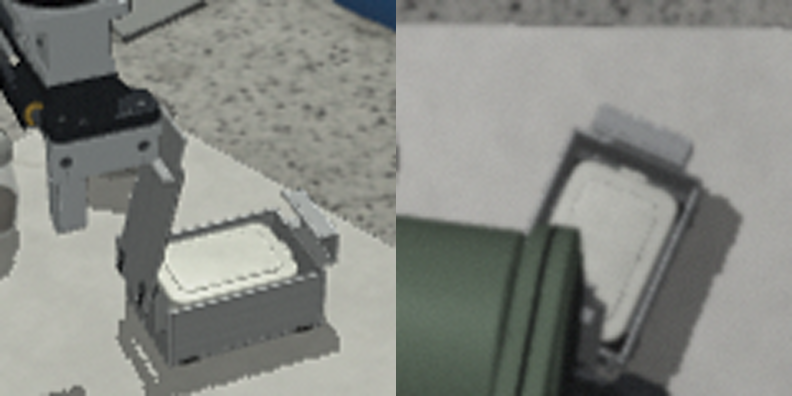

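Run:
```python
import numpy as np
for th in [1.32,1.2,1.05,.9,.75,.6,.45,.3,.15,.05]:
    print(th, round(-64+45*np.cos(th)-6*np.sin(th),1), round(58+45*np.sin(th)+6*np.cos(th),1))
```

```text
1.32 -58.6 103.1
1.2 -53.3 102.1
1.05 -46.8 100.0
0.9 -40.7 97.0
0.75 -35.2 93.1
0.6 -30.2 88.4
0.45 -26.1 83.0
0.3 -22.8 77.0
0.15 -20.4 70.7
0.05 -19.4 66.2
```

Request:
{"fn": "carry_out", "kwargs": {
  "increments": [
    [-15, -4, 1, 0, 0, 0.007, 1],
    [-15, 0, 0, 0, 0, 0, 1],
    [-8, 0, 0, 0, 0, 0, 1],
    [-5, 0, 0, 0, 0, 0, 1],
    [0, 0, 0, 0, 0, 0, 1],
    [0, 0, 0, 0, 0, 0, 1]
  ]
}}

```text
clock: 2.85
tool_pos: [0.4524, 0.0188, 0.3026]
ee_rot: [0.2, 0.98, 0.0, -0.0]
wrist_force: [0.7, 0.1, -0.4]
grip_width: 0.0009
```

Run:
```python
from h import *
goto([-53,0,101])
s=snap('scene','s2')
def crop(i,x,y,w,h,k): return cv2.resize(i[y:y+h,x:x+w],None,fx=k,fy=k,interpolation=cv2.INTER_CUBIC)
cv2.imwrite('pics/c2.png',crop(s['img'],220,140,110,110,5))
```

```text
t 2.85 tcp [0.4524 0.0188 0.3026] lead(holder mm) [-59.8  -0.8 103.6] F holder [ 0.6   0.32 -0.36] gw 0.0009
turn needed (tool) [-0.0001 -0.0005 -0.0005]
tcp tgt [0.4588 0.0168 0.3   ] tool mm [-6.7  0.7  2.6]
```

View pics/c2.png

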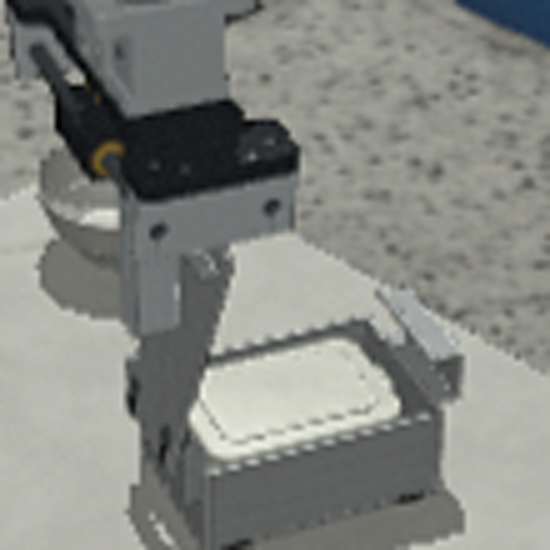

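Request:
{"fn": "carry_out", "kwargs": {
  "increments": [
    [-6.5, 0.5, 1.5, 0, 0, 0, 1],
    [-6.5, 0, 2, 0, 0, 0, 1],
    [-6, 0, 3, 0, 0, 0, 1],
    [-5.5, 0, 4, 0, 0, 0, 1],
    [-5, 0, 4.7, 0, 0, 0, 1],
    [0, 0, 0, 0, 0, 0, 1]
  ]
}}

```text
clock: 3.5
tool_pos: [0.4804, 0.0074, 0.2867]
ee_rot: [0.2, 0.98, -0.0, -0.0]
wrist_force: [0.0, -0.0, 0.3]
grip_width: 0.0004
```

Run:
```python
from h import *
goto([-20.4,0,70.7])
s=snap('scene','s3')
def crop(i,x,y,w,h,k): return cv2.resize(i[y:y+h,x:x+w],None,fx=k,fy=k,interpolation=cv2.INTER_CUBIC)
cv2.imwrite('pics/c3.png',crop(s['img'],220,140,110,110,5))
```

```text
t 3.5 tcp [0.4804 0.0074 0.2867] lead(holder mm) [-29.6  -0.3  87.7] F holder [0.05 0.01 0.26] gw 0.0004
turn needed (tool) [-0.0002 -0.0005 -0.0007]
tcp tgt [0.4889 0.0041 0.2697] tool mm [-9.1  0.3 17. ]
```

View pics/c3.png

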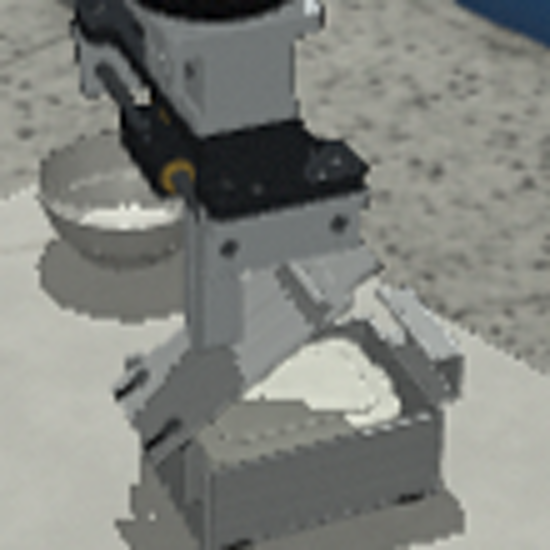

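The scene view shows the tab folded to roughly 35°, with the finger behind the ridge at about (310,285) in the crop. I'll continue along the arc.

Request:
{"fn": "carry_out", "kwargs": {
  "increments": [
    [-3.5, 0, 4.7, 0, 0, 0, 1],
    [-3, 0, 6, 0, 0, 0, 1],
    [-2, 0, 6, 0, 0, 0, 1],
    [-1, 0, 4, 0, 0, 0, 1],
    [0, 0, 1.5, 0, 0, 0, 1],
    [0, 0, 0, 0, 0, 0, 1]
  ]
}}

```text
clock: 4.15
tool_pos: [0.4888, 0.0039, 0.2651]
ee_rot: [0.2, 0.98, 0.0, 0.0]
wrist_force: [0.5, 0.5, 1.0]
grip_width: 0.0003
```

Run:
```python
from h import *
goto([-19.4,0,64])
s=snap('scene','s4')
def crop(i,x,y,w,h,k): return cv2.resize(i[y:y+h,x:x+w],None,fx=k,fy=k,interpolation=cv2.INTER_CUBIC)
cv2.imwrite('pics/c4.png',crop(s['img'],220,140,110,110,5))
```

```text
t 4.15 tcp [0.4888 0.0039 0.2651] lead(holder mm) [-20.4  -0.2  66.1] F holder [0.25 0.6  1.05] gw 0.0003
turn needed (tool) [ 0.0001  0.     -0.0005]
tcp tgt [0.4898 0.0037 0.263 ] tool mm [-1.   0.2  2.1]
```

View pics/c4.png

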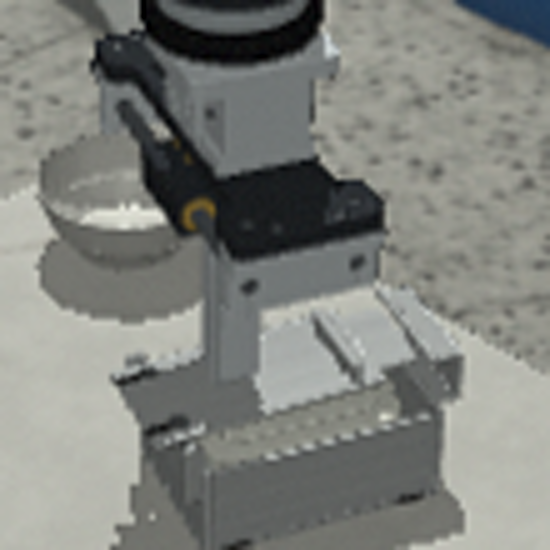

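The tab is nearly flat, with its tongue just short of the lip near (385,330). Now I'll press down to the stop.

Request:
{"fn": "carry_out", "kwargs": {
  "increments": [
    [0, 0, 1, 0, 0, 0, 1],
    [0, 0, 0.7, 0, 0, 0, 1],
    [0, 0, 0, 0, 0, 0, 1]
  ]
}}

```text
clock: 4.5
tool_pos: [0.4888, 0.004, 0.2637]
ee_rot: [0.2, 0.98, -0.0, 0.0]
wrist_force: [1.9, -0.6, 2.0]
grip_width: 0.0007
```

Request:
{"fn": "carry_out", "kwargs": {
  "increments": [
    [0, 0, 0.7, 0, 0, 0, 1],
    [0, 0, 0, 0, 0, 0, 1],
    [0, 0, 0, 0, 0, 0, 1]
  ]
}}

```text
clock: 4.8
tool_pos: [0.4889, 0.0039, 0.2631]
ee_rot: [0.2, 0.98, -0.0, 0.0]
wrist_force: [1.4, -0.8, 2.4]
grip_width: 0.0008
```

Request:
{"fn": "carry_out", "kwargs": {
  "increments": [
    [0, 0, 0.8, 0, 0, 0, 1],
    [0, 0, 0, 0, 0, 0, 1]
  ]
}}

```text
clock: 5.0
tool_pos: [0.489, 0.0039, 0.2626]
ee_rot: [0.2, 0.98, -0.0, 0.0]
wrist_force: [0.6, -0.6, 5.2]
grip_width: 0.0003
```

Request:
{"fn": "carry_out", "kwargs": {
  "increments": [
    [0, 0, 0.8, 0, 0, 0, 1],
    [0, 0, 0, 0, 0, 0, 1]
  ]
}}

```text
clock: 5.2
tool_pos: [0.4891, 0.0039, 0.2624]
ee_rot: [0.2, 0.98, -0.0, 0.0]
wrist_force: [-1.1, -1.0, 9.1]
grip_width: 0.0004
```

Run:
```python
from h import *
where()
s=snap('scene','s5');t=snap('top','t5')
def crop(i,x,y,w,h,k): return cv2.resize(i[y:y+h,x:x+w],None,fx=k,fy=k,interpolation=cv2.INTER_CUBIC)
cv2.imwrite('pics/c5.png',np.hstack([crop(s['img'],255,185,60,60,6.5),crop(t['img'],245,155,60,60,6.5)]))
```

```text
t 5.2 tcp [0.4891 0.0039 0.2624] lead(holder mm) [-20.   -0.1  63.4] F holder [-0.62 -1.38  9.06] gw 0.0004
turn needed (tool) [ 0.0001  0.0008 -0.0003]
```

View pics/c5.png

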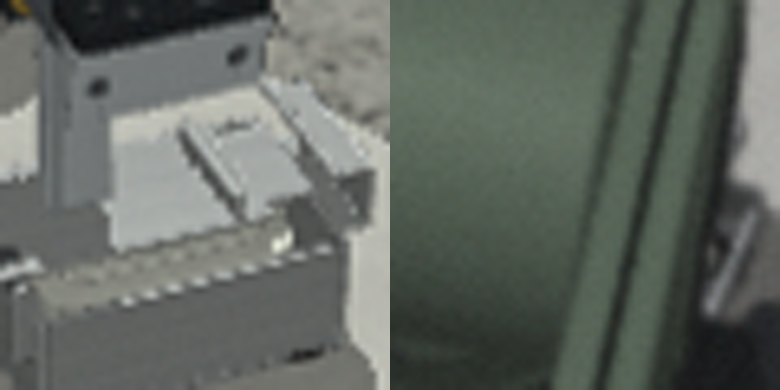

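The down force rises at z≈63 mm, so the tab is at its stop. Now I'll slide forward along the face towards the ridge while holding it down.

Request:
{"fn": "carry_out", "kwargs": {
  "increments": [
    [-4, 0, -0.3, 0, 0, 0, 1],
    [-6, 0, 0, 0, 0, 0, 1],
    [-6, 0, 0.2, 0, 0, 0, 1],
    [-6, 0, 0.2, 0, 0, 0, 1],
    [-6, 0, 0.2, 0, 0, 0, 1],
    [-5, 0, 0.2, 0, 0, 0, 1],
    [0, 0, 0, 0, 0, 0, 1]
  ]
}}

```text
clock: 6.0
tool_pos: [0.5164, -0.0077, 0.2604]
ee_rot: [0.199, 0.98, 0.001, -0.006]
wrist_force: [-9.7, 3.2, 15.3]
grip_width: 0.0004
```

Run:
```python
from h import *
where()
s=snap('scene','s6')
def crop(i,x,y,w,h,k): return cv2.resize(i[y:y+h,x:x+w],None,fx=k,fy=k,interpolation=cv2.INTER_CUBIC)
cv2.imwrite('pics/c6.png',crop(s['img'],245,175,80,80,7))
```

```text
t 6.0 tcp [ 0.5164 -0.0077  0.2604] lead(holder mm) [ 7.  -0.3 61.4] F holder [-10.15  -0.82  15.35] gw 0.0004
turn needed (tool) [-0.001  -0.0128 -0.0003]
```

View pics/c6.png

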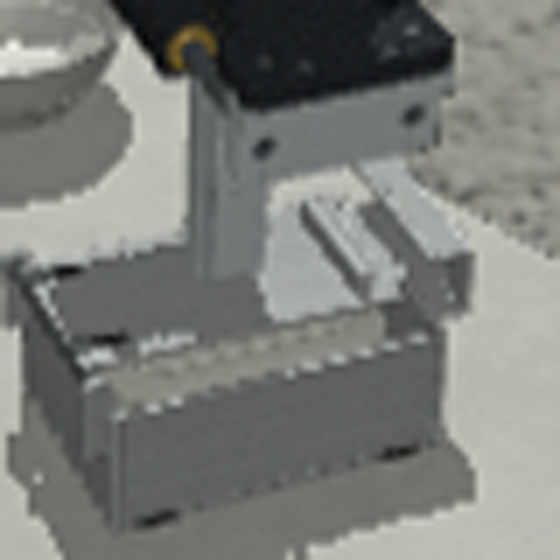

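Run:
```python
from h import *
s=load('s6'); S=lambda *p:c2(p,(245,175),7)
for n,p,z in [('ridge back top',[(305,205),(360,290)],.070),('lip top near',[(360,165),(432,255)],.074),('lip far',[(470,250)],.074),('ridge front top',[(325,200),(380,285)],.07)]:
    print(n,(H.T@(plane(s,[S(*q) for q in p],z)-CEN).T*1e3).T.round(1))
```

```text
ridge back top [[ 35.   16.6  70. ]
 [ 32.6 -33.5  70. ]]
lip top near [[ 59.9  26.1  74. ]
 [ 60.7 -29.7  74. ]]
lip far [[ 73.7 -31.8  74. ]]
ridge front top [[ 42.6  16.7  70. ]
 [ 39.9 -33.5  70. ]]
```

The tab has been dragged out: its ridge is at x≈34 mm, which is a slide of about 13 mm. I'll ease the down force and push on to the ridge to seat it.

Request:
{"fn": "carry_out", "kwargs": {
  "increments": [
    [0, 0, -1, 0, 0, 0, 1],
    [-4, 0, -0.3, 0, 0, 0, 1],
    [-5, 0, 0, 0, 0, 0, 1],
    [-5, 0, 0, 0, 0, 0, 1],
    [0, 0, 0, 0, 0, 0, 1]
  ]
}}

```text
clock: 6.55
tool_pos: [0.5313, -0.0141, 0.2614]
ee_rot: [0.2, 0.98, 0.0, -0.002]
wrist_force: [-2.7, 1.0, 2.3]
grip_width: 0.0005
```

Run:
```python
from h import *
where()
```

```text
t 6.55 tcp [ 0.5313 -0.0141  0.2614] lead(holder mm) [25.1 -0.3 62.4] F holder [-2.84 -0.16  2.27] gw 0.0005
turn needed (tool) [-0.0003 -0.0035 -0.0004]
```

Request:
{"fn": "carry_out", "kwargs": {
  "increments": [
    [-4, 0, 0.2, 0, 0, 0, 1],
    [-3, 0, 0, 0, 0, 0, 1],
    [0, 0, 0, 0, 0, 0, 1]
  ]
}}

```text
clock: 6.85
tool_pos: [0.5388, -0.0174, 0.2617]
ee_rot: [0.2, 0.98, -0.0, 0.001]
wrist_force: [-0.4, -0.1, 0.1]
grip_width: 0.0003
```

Request:
{"fn": "carry_out", "kwargs": {
  "increments": [
    [-3, 0, 0, 0, 0, 0, 1],
    [-1, 0, 0, 0, 0, 0, 1],
    [0, 0, 0, 0, 0, 0, 1]
  ]
}}

```text
clock: 7.15
tool_pos: [0.5413, -0.0184, 0.2612]
ee_rot: [0.2, 0.98, 0.0, -0.002]
wrist_force: [-4.5, 2.5, 2.4]
grip_width: 0.0004
```

Run:
```python
from h import *
where()
```

```text
t 7.15 tcp [ 0.5413 -0.0184  0.2612] lead(holder mm) [36.  -0.3 62.1] F holder [-5.14  0.56  2.42] gw 0.0004
turn needed (tool) [-0.0003 -0.0035 -0.0004]
```

Request:
{"fn": "carry_out", "kwargs": {
  "increments": [
    [-1.5, 0, 0, 0, 0, 0, 1],
    [0, 0, 0, 0, 0, 0, 1]
  ]
}}

```text
clock: 7.35
tool_pos: [0.5419, -0.0187, 0.2608]
ee_rot: [0.2, 0.98, 0.0, -0.003]
wrist_force: [-7.3, 2.5, 3.3]
grip_width: 0.0005
```

Run:
```python
from h import *
where()
```

```text
t 7.35 tcp [ 0.5419 -0.0187  0.2608] lead(holder mm) [36.  -0.3 61.7] F holder [-7.7  -0.57  3.29] gw 0.0005
turn needed (tool) [-0.0006 -0.0064 -0.0003]
```

The ridge is at the slide stop: x stays at 36 mm while the force climbs. Next I ease back, lift clear and look.

Request:
{"fn": "carry_out", "kwargs": {
  "increments": [
    [1.5, 0, -1, 0, 0, 0, 1],
    [1.5, 0, -3, 0, 0, 0, 1],
    [2, 0, -10, 0, 0, 0, 1],
    [0, 0, -30, 0, 0, 0, 1],
    [0, 0, -40, 0, 0, 0, 1],
    [0, 0, -40, 0, 0, 0, 1]
  ]
}}

```text
clock: 7.95
tool_pos: [0.5393, -0.0176, 0.3884]
ee_rot: [0.2, 0.98, -0.0, 0.002]
wrist_force: [-0.1, 0.7, 0.4]
grip_width: 0.0002
```

Request:
{"fn": "carry_out", "kwargs": {
  "increments": [
    [30, 25, -15, 0, 0, 0, 1],
    [30, 25, 0, 0, 0, 0, 1],
    [30, 25, 0, 0, 0, 0, 1],
    [30, 25, 0, 0, 0, 0, 1],
    [30, 25, 0, 0, 0, 0, 1],
    [30, 25, 0, 0, 0, 0, 1],
    [0, 0, 0, 0, 0, 0, 1]
  ]
}}

```text
clock: 8.65
tool_pos: [0.4305, 0.194, 0.4025]
ee_rot: [0.197, 0.98, 0.001, 0.002]
wrist_force: [-0.6, -1.0, 0.0]
grip_width: 0.0006
```

Run:
```python
from h import *
where()
s=snap('scene','s7');t=snap('top','t7')
def crop(i,x,y,w,h,k): return cv2.resize(i[y:y+h,x:x+w],None,fx=k,fy=k,interpolation=cv2.INTER_CUBIC)
cv2.imwrite('pics/c7.png',np.hstack([crop(s['img'],240,185,80,80,5),crop(t['img'],230,155,80,80,5)]))
```

```text
t 8.65 tcp [0.4305 0.194  0.4025] lead(holder mm) [-147.8  152.8  203.5] F holder [-0.14 -1.2   0.04] gw 0.0006
turn needed (tool) [0.0036 0.0029 0.005 ]
```

View pics/c7.png

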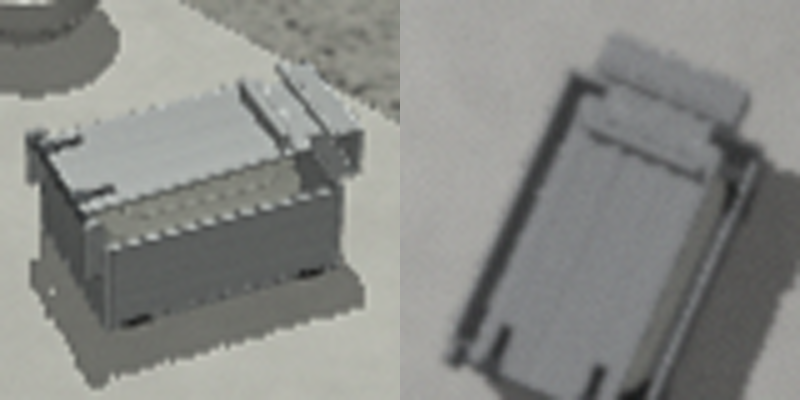

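View pics/s7.png

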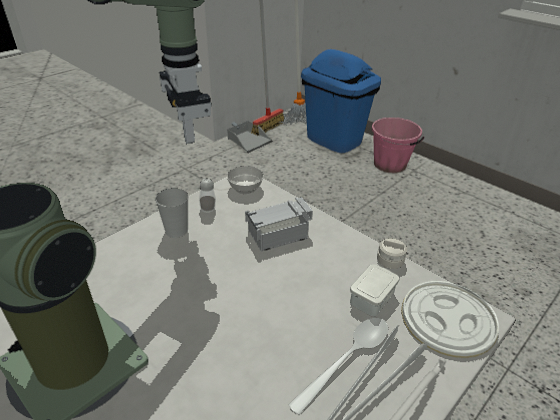

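The tab lies flat with its tongue under the lip in both views: the ridge is at (240–290,85–150) in the scene crop and the dark ridge line runs (585,130)–(705,180) in the top crop. The bystanders look unmoved. One last numeric check.

Run:
```python
from h import *
t=load('t7'); T=lambda x,y:c2((x-400,y),(230,155),5)
for n,p,z in [('ridge foot',[(585,130),(703,180)],.068),('lip',[(600,78),(738,135)],.074)]:
    print(n,(H.T@(plane(t,[T(*q) for q in p],z)-CEN).T*1e3).T.round(1))
for a,b in (('scene0','s7'),('top0','t7')):
    d=cv2.absdiff(load(a)['img'],load(b)['img']).max(2); print(a,[int((d[y0:y1,x0:x1]>40).sum()) for x0,x1,y0,y1 in ([(155,192,188,238),(225,265,166,194),(348,410,236,312)] if a=='scene0' else [(150,200,140,188),(390,440,130,240),(148,192,215,305)])])
```

```text
ridge foot [[ 37.2  24.6  68. ]
 [ 37.7 -25.8  68. ]]
lip [[ 57.3  27.   74. ]
 [ 58.3 -31.5  74. ]]
scene0 [3, 106, 0]
top0 [0, 0, 1107]
```

```bash
python3 -c "
from bench import close_job
print(close_job())"
```

```text
the job is handed in; nothing more can be done
None
```

The tab is folded down over the box, its tongue is tucked under the lip, and it stayed down when I let go. I handed the job in at about 8.7 s of the 38 s; `close_job()` reports no verdict.

- **Fold:** with the fingers closed, I pushed the tab's outer face down in an arc until it met its stop (about 9 N). During the forward slide, finger friction carried the tab out most of its travel before the fingers reached the ridge. It was already fully down by then.
- **Tuck:** I then pushed on the ridge until it stopped moving at about 36 mm along the holder, with the force rising to about 8 N. After that I backed off and lifted clear.
- **After release:** both camera views show the tab flat with its tongue under the lip. The ridge foot measured about 37 mm, against 35 mm expected at full slide. That is about 2 mm over but agrees within the camera accuracy, and it is well past the 30 mm that the required 9 mm of slide gives. I did not measure the tab angle as a number.
- **Box:** it is still in the holder; I judged this by eye only.
- **Bystanders:** none looked moved. The picture comparison was clean for most of them. It showed changes near the bowl in the scene view, where the raised tab used to overlap, and near the cup in the top view, which I put down to the arm and its shadow. The other view was clean in both places.

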